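Unlock and lift the infuser out of the hot brewing pot with the lifting hook

TASK

The tea has steeped and the pot is scalding, so work only with the lifting hook from its stand: reach down into the pot, push the infuser gently round anticlockwise (seen from above) by its red bow until you feel its lugs come up against the stops, then catch the bow with the hook and lift the infuser straight out without forcing anything. Stand it upright in the middle of the white saucer, unhook it, and hang the hook back in its stand. Keep the gripper off the pot and the infuser, do not bump the saucer about, and leave the other things alone.

Things in the scene. Friction and masses are not known exactly. Their poses are not given: they have to be found in the camera images.
- brew_pot: tall round steel brewing pot, does not move (full and heavy). Outside diameter 98, bore 92, 140 high; origin at the centre of its underside, z up. Two loop handles at its +x and -x sides, reaching 76 from the axis at height 116.
- pot_mouth (a point): centre of the pot's mouth, at the rim, 140 above its underside. Welded deep inside, not reported: a bayonet collar with a ledge (bore 75, top at pot height 40), above it three tabs (bore 77, heights 46.5 to 50.5), and three gaps, each ending in a stop. The collar's angle differs from start to start and does not follow from the pot's yaw.
- infuser: infuser: round perforated steel can with a red wire bow (rigid arch handle) on top; wet, slippery, 0.35 kg (+-20 %). Origin at the centre of its underside, z up. Foot diameter 54, body 72, flat top at height 26. At the start it hangs locked in the pot, origin 22 above the pot's, with 1.5 play sideways and 1.5 upward. Thin metal: more than 12 N from the hook bends it.
- infuser_lugs (a point): point on the infuser's axis, height 18, level with the underside of its three lugs (30 deg wide, out to radius 42.5, 5 thick, one at +x). They hang on the ledge under the tabs. Turned anticlockwise seen from above by 21 to 85 deg (unknown) they run against the stops and the infuser lifts out freely; over 7 deg short of the stops it is still caught. Turning takes 1 to 3 N at a leg of the bow.
- bow_kink (a point): middle of the bow: wire centre in the central kink (8 wide), on the infuser's axis at height 60; axes those of the infuser. The bow is round wire, 5 thick, in the infuser's y-z plane: upright legs at y = +28 and -28 from the top (height 26) to height 42, then sloping in to y 20, height 50 and y 7, height 54, up into the kink.
- lifting_hook: lifting hook: dark wooden handle on a steel rod with a hook at its foot, 0.15 kg. Origin on the rod's axis, level with the lowest point of the hook; z up along the rod, hook opens to +x. Rod and hook 6 thick; the upright tip is centred at x = 16 and ends at height 20 (clear gap 10). Inside bottom at height 6: a bow wire lying in it is centred at x = 8, height 8.5.
- hook_grip (a point): middle of the hook's handle, where to grip it: on the rod's axis, 130 above the hook's origin, same axes. Handle 12 thick (x, close the fingers along x) by 20 wide (y), heights 101 to 165; below it a flange 24 (x) by 28 (y), heights 97 to 101.
- tool_stand: tool stand, does not move: round wooden base (diameter 82), post at its -x side, and a fork 44 wide, top face at height 120, with a 10 wide slot open to its +x. The rod hangs in the slot, the flange in a recess of the fork (3 play each way; ribs 5 high at sides and back, front lip 3 high). To take the hook lift it 8 to 12, draw it 45 along the stand's +x, then raise it.
- stand_rest (a point): where the hook's origin lies when the hook hangs in the stand: 23 above the worktop, straight over the stand's origin; axes those of the stand. At the start the hook hangs there, its axes parallel to these (within 0.1 rad).
- saucer: white ceramic drip saucer, loose, diameter 100, 14 high; flat floor of about 70 diameter, 4 above its origin, which is the centre of its underside. Stands on the worktop.
- lime_1: green lime, about 50, bystander
- garlic_1: garlic bulb, 56, bystander
- lemon_1: yellow lemon, 71 long, bystander
- mill_2: small salt shaker, 44 wide and 90 high, bystander; origin at its foot
- spice_jar_3: spice jar with a red cap, 45 wide and 106 high, bystander; origin at its foot

How it is judged:
By the outcome, as a careful person would: the job done as asked, in the order asked, and still so for the second after the job is handed in, with the robot touching nothing.
It also fails if it takes over 72 s, if anything falls off the work surface, if the arm or the gripper's body presses on something with over 40 N, if the wrist force passes 120 N, or if a joint passes its speed limit or range.

ROBOT

A 6-joint arm with a two-finger parallel gripper is mounted at the origin on a cart in front of the work surface, level with it; the furniture and walls round the work are solid. World frame = base frame: x ahead of the robot, y to its left, z up, the work surface at z = 0. Lengths are in m, angles in rad, forces in N, time in s.
With the tool pointing down it reaches from about 0.35 to 0.85 m from the base axis. Payload 8.1 kg.
Tool frame: the origin (TCP) lies between the finger pads; the fingertips stand 14 mm ahead of it and the grasp point (between the pads) lies 5 mm behind it (robot.tcp_to_tips is the z of the fingertips in the tool frame, in m); z points along the fingers, y is the line along which they close (so a half turn about z gives the same grasp; the last joint's range is limited). The gripper opens to 93 mm and grips with 3 to 60 N. Pads are 15 mm wide; open, the fingers measure 128 mm over their backs; the gripper's body (75 mm by 188 mm) begins 65 mm behind the grasp point.
Start: joints at [-1.347, 0.13, 1.488, -0, 1.523, -0.085], TCP at [0.182, -0.572, 0.233] pointing down, gripper open.
Joint ranges: [-2.96, 2.96], [-0.89, 2.26], [0.02, 2.5], [-1.34, 4.48], [0, 2.73], [-2.66, 2.66]. Speed limits (rad/s): [2.39, 2.39, 2.79, 3.14, 3.14, 3.14].

INTERFACE

Orientations are given as a rotation vector (axis times angle).
In Python, from plant import sensors, read_camera, robot gives the robot as it stands.
- The arm moves only by the shell command python3 -m inch 'ROWS' [FORCE]. ROWS is a JSON object whose key "plan" holds a list of rows, 1 to 20 of them, each of 5 numbers: the finger opening in m, then dx, dy, dz in shares of the most that a row can go, 1 being 50 mm, then a turn about the tool's z in normalised numbers (1 is pi/2 rad); each row shifts and turns the commanded pose from where the row before left it, along the tool's axes as they then stand; what a row does not reach is not made up. A row lasts 1/10 s, in which the tool goes at most 0.05 m and 0.15 rad, less where a joint would pass 70% of its speed; a pose out of reach is approached as far as the arm can. The fingers move at their own pace and stop on an object; FORCE is the grip in N (left out, the last holds). Time passes only in rows, so rows that do not move let the fingers close. It prints the time, the measured TCP pose, the force, the opening and the grip force at its end. Input that does not fit is refused with a message, and nothing moves.
- sensors.read_state(): the state, without advancing time (a new reading comes with each control period).
- read_camera(name): name is "scene" or "top" or "wrist"; returns a dict with "image" (420x560x3 uint8, red, green, blue), "depth" (420x560 float32, m along the optical axis (not along the pixel's ray), 0 where there is no reading), "fx", "fy", "cx", "cy" (pixels), "R" (3x3) and "t" (3): a world point X has camera coordinates R X + t. Camera axes: x right, y down, z forward; pixel columns grow to the right and rows downward; lengths in m; the calibration is good to about 2 mm. A picture is of the moment at which its call begins.
- robot.close_job(): hands the job in; it is judged then, once.
The state is a dict: "t": time; "q": joint angles; "dq": joint speeds; "joint_torque": joint torques, N m; "tool_pos": TCP position; "orientation": TCP orientation; "force": force on the tool from outside, world axes, zero at the start; "wrist_torque": the same for the moment, N m; "opening": finger opening in m; "gripper_force": force on a finger pad.
Only numpy, scipy, OpenCV 4.12 (cv2) and the standard library are available. Lean on these libraries where they do the work, as an engineer would, in place of code of your own. Each camera call takes 0.05 s, during which the arm holds its last target. There are 200 camera calls.

## Working session

There is one attempt and no reset: what is moved stays moved. The work goes in short steps, Python scripts to look and compute and a shell command to move; the robot and the scene stay as the last step left them, time stands still between calls to the robot, and variables do not carry over. Pictures are saved under pics/ and viewed, at most 10 in all, crops included, and the job is handed in when it is done.

```bash
ls; mkdir -p pics
python3 - <<'E'
from plant import sensors, read_camera, robot
import cv2, numpy as np
s=sensors.read_state(); print({k:np.round(v,3).tolist() for k,v in s.items()})
ims=[]
for n in ["scene","top"]:
    c=read_camera(n); np.savez(f"{n}0.npz",**c); print(n,c["fx"],c["cx"],c["cy"],np.round(c["R"],3).tolist(),np.round(c["t"],3))
    cv2.imwrite(f"pics/{n}0.png",cv2.cvtColor(c["image"],cv2.COLOR_RGB2BGR))
E
```

```text
pics
{'t': 0.0, 'q': [-1.347, 0.131, 1.489, -0.0, 1.523, -0.085], 'dq': [-0.001, 0.001, -0.001, 0.0, -0.001, -0.0], 'joint_torque': [-0.004, -55.985, -49.177, 0.076, 0.035, -0.0], 'tool_pos': [0.182, -0.571, 0.232], 'orientation': [-3.102, -0.483, 0.0], 'force': [0.031, 0.004, -0.339], 'wrist_torque': [-0.011, -0.019, -0.041], 'gripper_force': 0.0, 'opening': 0.093}
scene 499.9003705647855 271.9650033557107 209.29085312865527 [[0.987, 0.163, -0.009], [0.097, -0.63, -0.77], [-0.131, 0.759, -0.638]] [-0.453  0.024  1.538]
top 402.20639791959627 278.57452280651466 207.63475343761473 [[-0.016, -1.0, 0.017], [-0.983, 0.013, -0.184], [0.183, -0.02, -0.983]] [-0.049  0.456  1.136]
```

View pics/top0.png

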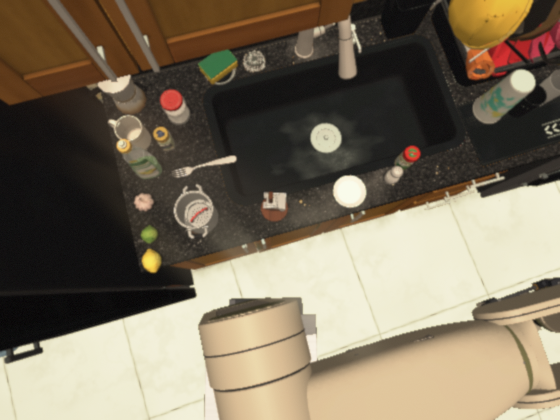

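View pics/scene0.png

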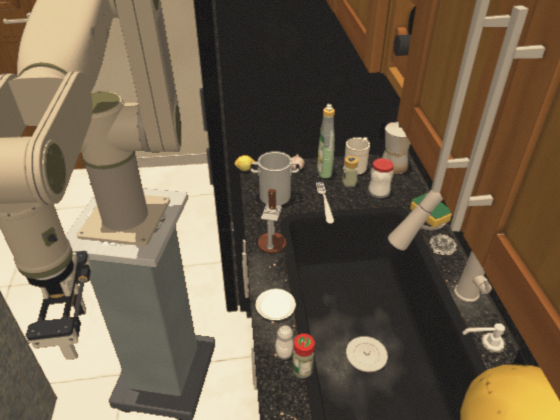

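Top: pot at about (194,213) px, stand and hook at (274,206), saucer at (349,192). Now I'll enlarge these and measure from depth.

```bash
cat > h.py <<'E'
import numpy as np, cv2
def load(n): return dict(np.load(n+".npz"))
def cloud(c):
    d=c["depth"]; v,u=np.mgrid[:d.shape[0],:d.shape[1]]
    P=np.stack([(u-c["cx"])/c["fx"]*d,(v-c["cy"])/c["fy"]*d,d],-1)
    return (P-c["t"])@c["R"]
def ray(c,u,v,z):
    r=c["R"].T@np.array([(u-c["cx"])/c["fx"],(v-c["cy"])/c["fy"],1]); o=-c["R"].T@c["t"]
    return o+r*(z-o[2])/r[2]
def proj(c,X):
    p=c["R"]@np.asarray(X)+c["t"]; return c["fx"]*p[0]/p[2]+c["cx"],c["fy"]*p[1]/p[2]+c["cy"]
E
python3 - <<'E'
from h import *
t=load("top0"); s=load("scene0"); P=cloud(t); Q=cloud(s)
def crop(c,x,y,w,h,W,H): return cv2.resize(cv2.cvtColor(c["image"][y:y+h,x:x+w],cv2.COLOR_RGB2BGR),(W,H),interpolation=cv2.INTER_CUBIC)
a=crop(t,164,178,60,66,360,396); b=crop(t,250,180,60,66,360,396)
e=crop(s,240,150,60,110,360//2+36,396)
im=np.hstack([a,b]); cv2.imwrite("pics/c1.png",im)
def circ(p,n):
    A=np.c_[2*p[:,:2],np.ones(len(p))]; x=np.linalg.lstsq(A,(p[:,:2]**2).sum(1),rcond=None)[0]
    print(n,len(p),x[:2],np.sqrt(x[2]+x[0]**2+x[1]**2))
for n,C in (("top",P),("scene",Q)):
    def near(px,r,z0,z1):
        m=(np.hypot(C[...,0]-px[0],C[...,1]-px[1])<r)&(C[...,2]>z0)&(C[...,2]<z1); return C[m],m
    pc=ray(t,194,213,.12)[:2]; sc=ray(t,349,192,.014)[:2]; st=ray(t,274,206,.1)[:2]
    if n=="top": print("guess",pc,sc,st)
    p,_=near(pc,.07,.134,.146); 
    circ(p,n+" pot rim"); print(p.mean(0))
    p,_=near(pc,.10,.105,.125); q=p[np.hypot(*(p[:,:2]-pc).T)>.056]; print("handles",len(q),np.round(q[::4],3).tolist())
    p,m=near(sc,.07,.004,.03); print("saucer",len(p),p.mean(0)); circ(p[p[:,2]>.011],n+" saucer rim")
    p,_=near(st,.08,.002,.02); circ(p,n+" base"); print(p.mean(0),p[:,2].max())
    p,_=near(st,.06,.11,.13); print("fork",len(p),np.round(p[::3],3).tolist())
    p,_=near(st,.06,.16,.2); print("handle top",len(p),p.mean(0), p.max(0),p.min(0))
E
```

```text
guess [0.42946538 0.17610628] [ 0.50654041 -0.27087258] [ 0.44982537 -0.04187795]
top pot rim 264 [0.43653458 0.1747532 ] 0.04885135649596516
[0.43815014 0.17776386 0.13971329]
handles 170 [[0.51, 0.189, 0.121], [0.51, 0.178, 0.121], [0.508, 0.197, 0.12], [0.507, 0.186, 0.122], [0.507, 0.175, 0.121], [0.507, 0.164, 0.121], [0.504, 0.193, 0.124], [0.504, 0.182, 0.124], [0.505, 0.172, 0.12], [0.505, 0.162, 0.118], [0.503, 0.197, 0.118], [0.503, 0.186, 0.118], [0.502, 0.175, 0.121], [0.503, 0.162, 0.116], [0.5, 0.203, 0.119], [0.499, 0.191, 0.122], [0.499, 0.164, 0.121], [0.496, 0.205, 0.121], [0.495, 0.16, 0.124], [0.495, 0.203, 0.116], [0.491, 0.207, 0.122], [0.488, 0.207, 0.122], [0.485, 0.207, 0.122], [0.38, 0.142, 0.122], [0.377, 0.143, 0.119], [0.375, 0.154, 0.115], [0.374, 0.14, 0.118], [0.373, 0.184, 0.116], [0.372, 0.165, 0.117], [0.371, 0.153, 0.123], [0.372, 0.143, 0.117], [0.37, 0.18, 0.119], [0.369, 0.167, 0.119], [0.369, 0.156, 0.121], [0.369, 0.146, 0.117], [0.366, 0.18, 0.122], [0.366, 0.169, 0.122], [0.366, 0.155, 0.124], [0.364, 0.183, 0.116], [0.364, 0.171, 0.123], [0
[... 5232 characters left out ...]
16], [0.455, -0.067, 0.12], [0.466, -0.064, 0.119], [0.473, -0.062, 0.118], [0.481, -0.057, 0.114], [0.445, -0.069, 0.117], [0.453, -0.068, 0.117], [0.46, -0.066, 0.116], [0.468, -0.064, 0.115], [0.476, -0.06, 0.114], [0.485, -0.063, 0.117], [0.448, -0.074, 0.118], [0.457, -0.075, 0.12], [0.464, -0.072, 0.118], [0.472, -0.07, 0.117], [0.48, -0.071, 0.119], [0.446, -0.075, 0.115], [0.454, -0.076, 0.117], [0.462, -0.074, 0.116], [0.47, -0.075, 0.118], [0.478, -0.073, 0.117], [0.459, -0.072, 0.11], [0.467, -0.074, 0.113], [0.476, -0.075, 0.115], [0.484, -0.077, 0.118]]
handle top 74 [ 0.46591692 -0.03801149  0.17547189] [ 0.47523477 -0.02881529  0.18806515] [ 0.45567147 -0.0437487   0.16040412]
```

View pics/c1.png

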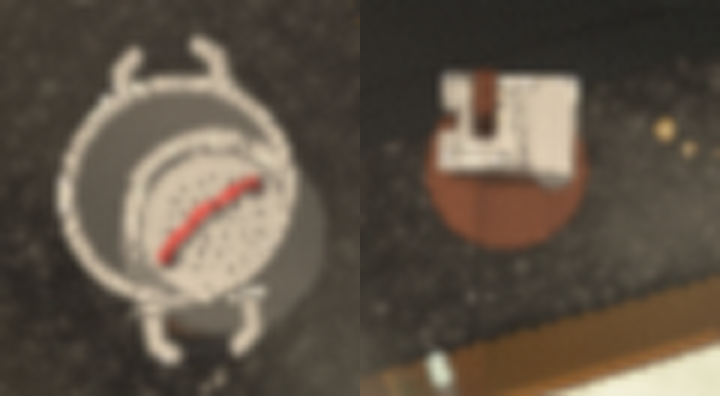

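The crop shows the bow running from (191,221) to (207,208) px. That puts one leg at roughly 142° from the pot axis. The fork opens towards world +y. I'll move over the stand and look with the wrist camera.

The manual's scale: shifts go in shares of 50 mm and turns go in shares of pi/2 rad. Converting my numbers, -0.04 m is -0.8, 0.031 m is 0.62.

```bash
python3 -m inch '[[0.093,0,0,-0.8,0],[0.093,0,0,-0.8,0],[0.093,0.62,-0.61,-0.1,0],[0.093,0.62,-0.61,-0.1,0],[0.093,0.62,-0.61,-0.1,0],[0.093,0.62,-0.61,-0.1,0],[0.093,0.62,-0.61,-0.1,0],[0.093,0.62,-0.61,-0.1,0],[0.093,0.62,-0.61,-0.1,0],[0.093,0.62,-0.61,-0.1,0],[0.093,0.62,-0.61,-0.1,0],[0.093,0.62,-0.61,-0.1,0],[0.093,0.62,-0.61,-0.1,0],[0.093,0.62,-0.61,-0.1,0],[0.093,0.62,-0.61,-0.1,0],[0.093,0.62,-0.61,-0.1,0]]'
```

```text
refused: ROWS must be an object with the rows under "plan". Nothing was moved.
```

Nothing moved. I misread the format; it is an object with the rows under "plan". Resending.

```bash
python3 -m inch '{"plan": [[0.093,0,0,-0.8,0],[0.093,0,0,-0.8,0],[0.093,0.62,-0.61,-0.1,0],[0.093,0.62,-0.61,-0.1,0],[0.093,0.62,-0.61,-0.1,0],[0.093,0.62,-0.61,-0.1,0],[0.093,0.62,-0.61,-0.1,0],[0.093,0.62,-0.61,-0.1,0],[0.093,0.62,-0.61,-0.1,0],[0.093,0.62,-0.61,-0.1,0],[0.093,0.62,-0.61,-0.1,0],[0.093,0.62,-0.61,-0.1,0],[0.093,0.62,-0.61,-0.1,0],[0.093,0.62,-0.61,-0.1,0],[0.093,0.62,-0.61,-0.1,0],[0.093,0.62,-0.61,-0.1,0]]}'
python3 -m inch '{"plan": [[0.06,0,0,0,-0.0955],[0.06,0,0,0,-0.0955],[0.06,0,0,0,-0.0955],[0.06,0,0,0,-0.0955],[0.06,0,0,0,-0.0955],[0.06,0,0,0,-0.0955],[0.06,0,0,0,-0.0955],[0.06,0,0,0,-0.0955],[0.06,0,0,0,-0.0955],[0.06,0,0,0,-0.0955],[0.06,0,0,0,-0.0955],[0.06,0,0,0,-0.0955],[0.06,0,0,0,-0.0955],[0.06,0,0,0,-0.0955],[0.06,0,0,0,-0.0955],[0.06,0,0,0,-0.0955],[0.06,0,0,0,-0.0955],[0.06,0,0,0,-0.0955],[0.06,0,0,0,-0.0828],[0.06,0,0,0,0]]}'
python3 - <<'E'
from plant import sensors, read_camera
import numpy as np,cv2
from h import *
s=sensors.read_state(); print(s["t"],s["q"],s["tool_pos"],s["orientation"],s["force"])
for n in("wrist","top"):
    c=read_camera(n); np.savez(n+"1.npz",**c)
    if n=="wrist":
        cv2.imwrite("pics/wrist1.png",cv2.cvtColor(c["image"],cv2.COLOR_RGB2BGR)); print(c["fx"],-c["R"].T@c["t"],c["R"].round(3).tolist())
E
```

```text
t: 1.7
tool_pos: [0.4664, -0.031, 0.3826]
orientation: [3.104, 0.483, -0.0]
force: [0.6, -1.6, 1.3]
opening: 0.0933
gripper_force: 0.0
t: 3.7
tool_pos: [0.4659, -0.0329, 0.3822]
orientation: [-0.001, -3.141, -0.0]
force: [-0.2, -0.3, 0.7]
opening: 0.0597
gripper_force: 0.0
3.7 [-1.80332891e-01 -2.40654145e-01  1.57615129e+00 -1.33944170e-06
  1.80687062e+00 -1.75038079e+00] [ 0.46591423 -0.03289898  0.38222022] [-1.17583394e-03 -3.14082960e+00 -2.15860917e-04] [-0.19850598 -0.26368198  0.73082059]
333.8035851650264 [ 0.38757147 -0.03346228  0.53399719] [[0.001, 1.0, -0.001], [0.96, -0.0, 0.279], [0.279, -0.001, -0.96]]
```

View pics/wrist1.png

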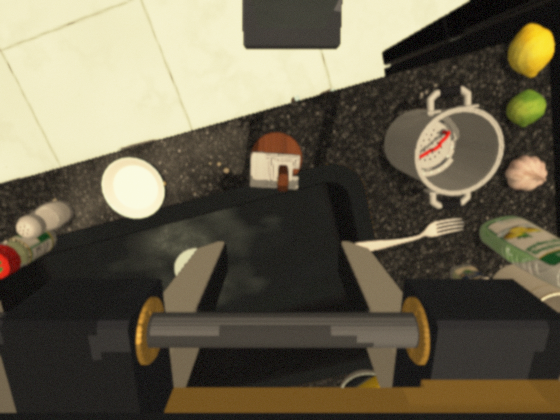

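Wrist view: stand at (276,165), hook handle near (283,178), pot at about (450,148), saucer at (133,188). Next, the handle position and fork yaw.

```bash
cat >> h.py <<'E'
def near(C,px,r,z0,z1):
    return (np.hypot(C[...,0]-px[0],C[...,1]-px[1])<r)&(C[...,2]>z0)&(C[...,2]<z1)
E
python3 - <<'E'
from h import *
for n in("wrist1","top1","top0","scene0"):
    c=load(n);C=cloud(c); im=c["image"].astype(int)
    red=(im[...,0]>1.4*im[...,1])
    m=near(C,(.465,-.035),.03,.135,.20)&red; p=C[m]
    print(n,"handle",m.sum(),p.mean(0).round(4),p.min(0).round(4),p.max(0).round(4))
    t=p[p[:,2]>.184]; print("  top",len(t),t.mean(0).round(4) if len(t) else "")
    m=near(C,(.465,-.045),.06,.11,.135)&~red; p=C[m]
    if len(p): 
        r=cv2.minAreaRect((p[:,:2]*1000).astype(np.float32)); print("  fork",len(p),r)
    m=near(C,(.465,-.05),.07,.002,.02)&red; v,u=np.nonzero(m)
    q=np.array([ray(c,a,b,.015) for a,b in zip(u,v)]); 
    if len(q): print("  base x",q[:,0].min(),q[:,0].max(),"y",q[:,1].min(),q[:,1].max(),C[m][:,2].mean())
c=load("wrist1"); b=cv2.resize(cv2.cvtColor(c["image"][125:200,240:320],cv2.COLOR_RGB2BGR),(640,600),interpolation=cv2.INTER_CUBIC); cv2.imwrite("pics/w1c.png",b)
E
```

```text
wrist1 handle 227 [ 0.4611 -0.0335  0.1815] [ 0.4537 -0.0384  0.1358] [ 0.4727 -0.0288  0.1902]
  top 173 [ 0.4633 -0.0335  0.1875]
  fork 1377 ((463.7655944824219, -43.88531494140625), (61.039554595947266, 44.15705871582031), 86.23384857177734)
  base x 0.422498836647927 0.4873344220615059 y -0.08080593001946604 -0.0047757204556147966 0.009710630860537747
top1 handle 17 [ 0.4603 -0.0315  0.1872] [ 0.453  -0.0339  0.1806] [ 0.4672 -0.0286  0.1913]
  top 16 [ 0.4608 -0.0315  0.1876]
  fork 289 ((462.56365966796875, -42.464622497558594), (60.62376022338867, 43.7472038269043), 85.49470520019531)
  base x 0.42336439356952293 0.4848764614585831 y -0.07530319760051354 -0.003459134529576885 0.010112995576569904
top0 handle 24 [ 0.4616 -0.0315  0.1873] [ 0.4525 -0.0365  0.1764] [ 0.4703 -0.0286  0.1912]
  top 21 [ 0.4627 -0.0315  0.1882]
  fork 291 ((462.52337646484375, -42.44106674194336), (60.536773681640625, 44.066131591796875), 85.69215393066406)
  base x 0.4205106715250234 0.4848764614585831 y -0.0816678128179221 -0.003459134529576885 0.009832192919759132
scene0 handle 98 [ 0.4662 -0.0391  0.1624] [ 0.4583 -0.0437  0.1353] [ 0.4735 -0.0296  0.1873]
  top 15 [ 0.4657 -0.0362  0.1849]
  fork 239 ((464.610595703125, -46.30354309082031), (61.92742919921875, 44.730506896972656), 85.15099334716797)
  base x 0.4270684632581414 0.5082204664292581 y -0.09830149588470583 -0.016004068697597296 0.007245836672982472
```

View pics/w1c.png

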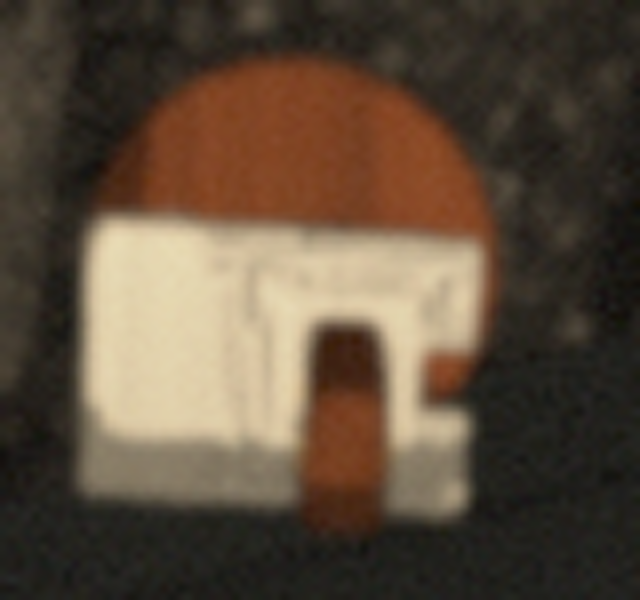

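Scaled: 0.04 m is 0.8, 0.003 m is 0.06, 0.07 rad / 1.5708 = 0.0446.

```bash
python3 -m inch '{"plan": [[0.05,0.06,-0.02,0,0.0446],[0.05,0,0,0.8,0],[0.05,0,0,0.8,0],[0.05,0,0,0.8,0],[0.05,0,0,0.6,0],[0.05,0,0,0.6,0],[0.05,0,0,0.6,0],[0.05,0,0,0.48,0],[0.05,0,0,0,0],[0,0,0,0,0],[0,0,0,0,0],[0,0,0,0,0],[0,0,0,0,0],[0,0,0,0,0],[0,0,0,0,0]]}' 40
python3 - <<'E'
from plant import sensors
s=sensors.read_state(); print(s["tool_pos"],s["orientation"],s["force"],s["wrist_torque"])
E
```

```text
t: 5.3
tool_pos: [0.4635, -0.0339, 0.1493]
orientation: [0.114, 3.138, 0.0]
force: [0.9, 0.8, 4.3]
opening: 0.012
gripper_force: 40.0
[ 0.46345876 -0.03389494  0.14925111] [1.14393860e-01 3.13847096e+00 3.10846945e-05] [0.92800687 0.79119386 4.2861329 ] [ 0.10371471 -0.11234319 -0.0275966 ]
```

Scaled: -0.04 m is -0.8, -0.005 m is -0.1.

```bash
python3 -m inch '{"plan": [[0,0,0,-0.1,0],[0,0,0,-0.1,0],[0,0,0.2,0,0],[0,0,0.4,0,0],[0,0,0.36,0,0],[0,0,0,-0.4,0],[0,0,0,-0.8,0],[0,0,0,-0.8,0],[0,0,0,-0.7,0],[0,0,0,0,0]]}' 50
python3 - <<'E'
from plant import sensors, read_camera
from h import *
s=sensors.read_state(); print(s["t"],s["tool_pos"],s["orientation"],s["force"],s["wrist_torque"])
c=read_camera("wrist"); np.savez("wrist2.npz",**c); 
def circ(p,n):
    for k in range(4):
        A=np.c_[2*p[:,:2],np.ones(len(p))]; x=np.linalg.lstsq(A,(p[:,:2]**2).sum(1),rcond=None)[0]
        R=np.sqrt(x[2]+x[0]**2+x[1]**2); r=np.abs(np.hypot(*(p[:,:2]-x[:2]).T)-R); p=p[r<max(.003,1.5*r.std())]
    print(n,len(p),x[:2].round(4),R.round(4))
for n in("wrist1","wrist2","top1","scene0"):
    c=load(n);C=cloud(c); im=c["image"].astype(int)
    circ(C[near(C,(.437,.174),.06,.135,.145)],n+" rim")
    red=(im[...,0]>1.6*im[...,1])&(im[...,0]>90)&near(C,(.437,.174),.045,.04,.11)
    p=C[red]; 
    if red.sum()>5:
        d=p[:,:2]-p[:,:2].mean(0); w,v=np.linalg.eigh(d.T@d); pr=d@v[:,1]
        print("  bow",len(p),p.mean(0).round(4),"yaw",np.degrees(np.arctan2(v[1,1],v[0,1]))%180,"ext",np.ptp(pr),p[:,2].min(),p[:,2].max(), "mid",(p[:,:2].mean(0)+v[:,1]*(pr.max()+pr.min())/2).round(4))
    sc=near(C,(.51,-.271),.056,.003,.03)&(im.min(-1)>110); v,u=np.nonzero(sc)
    q=np.array([ray(c,a,b,.013)[:2]*1000 for a,b in zip(u,v)],np.float32)
    if len(q)>20: print("  saucer",len(q),cv2.minEnclosingCircle(q), q.mean(0))
cv2.imwrite("pics/w2.png",cv2.cvtColor(load("wrist2")["image"],cv2.COLOR_RGB2BGR))
E
```

```text
t: 6.3
tool_pos: [0.4689, 0.0145, 0.2997]
orientation: [0.113, 3.13, -0.0]
force: [0.7, -0.7, -1.3]
opening: 0.0117
gripper_force: 50.0
6.3 [0.46893773 0.01447845 0.29969822] [ 1.13407659e-01  3.13017654e+00 -2.86544115e-04] [ 0.71616785 -0.68540997 -1.2858758 ] [ 0.06718901 -0.2076184   0.01986588]
wrist1 rim 1415 [0.4373 0.1724] 0.0487
  bow 173 [0.4348 0.1764 0.0737] yaw 129.7824833244511 ext 0.05990975491316809 0.04143377578280796 0.08574787855649371 mid [0.4331 0.1785]
  saucer 2738 ((511.2185974121094, -274.3100891113281), 50.35795593261719) [ 511.07632 -274.02087]
wrist2 rim 2321 [0.4371 0.1724] 0.0486
  bow 265 [0.4353 0.1757 0.0712] yaw 130.41546690499325 ext 0.06200973704039922 0.04514956620856509 0.08546037640141162 mid [0.4345 0.1766]
  saucer 3697 ((511.712890625, -273.6797790527344), 49.690914154052734) [ 510.51813 -273.97452]
top1 rim 110 [0.4368 0.176 ] 0.048
  saucer 662 ((510.47528076171875, -271.1259765625), 50.88488006591797) [ 510.69467 -272.5096 ]
scene0 rim 91 [0.438 0.171] 0.049
  saucer 540 ((512.5733032226562, -274.01177978515625), 50.40184783935547) [ 512.3516  -271.77206]
```

View pics/w2.png

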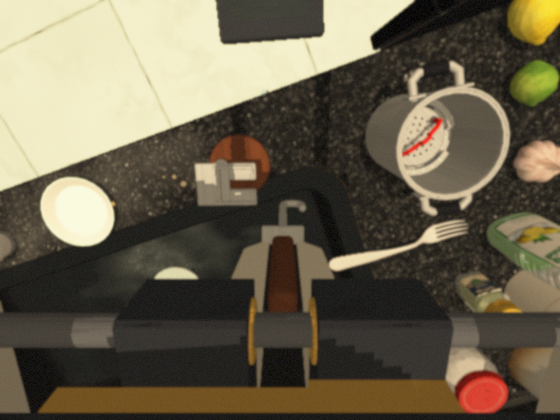

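The hook is held, with its tip at (302,205) px and opening to world +y. The pot and its bow are at (440,145). Next I'll measure the hook foot relative to the TCP.

Run:
```python
from h import *
c=load("wrist2");C=cloud(c)
m=np.zeros(C.shape[:2],bool); m[196:230,270:312]=True
m&=(C[...,2]>.14)&(C[...,2]<.26)&(C[...,0]<.52)
v,u=np.nonzero(m); p=C[m]
T=np.array([.46894,.01448,.2997]); a=np.radians(85.8)
Y=np.array([np.cos(a),np.sin(a),0]); X=np.array([-np.sin(a),np.cos(a),0])*1
for k in range(197,230,3):
    i=v==k
    if i.any(): print(k,u[i].min(),u[i].max(),"hx %.4f..%.4f"%(((p[i]-T)@Y).min(),((p[i]-T)@Y).max()),"hy %.4f"%np.median((p[i]-T)@X),"z",np.round(np.median(p[i][:,2]),4))
```

```text
200 289 294 hx 0.0048..0.0090 hy 0.0018 z 0.1769
203 280 304 hx -0.0028..0.0172 hy 0.0006 z 0.1819
206 279 305 hx -0.0036..0.0175 hy -0.0004 z 0.1871
209 279 305 hx -0.0035..0.0176 hy -0.0002 z 0.1961
212 279 286 hx -0.0035..0.0019 hy 0.0015 z 0.209
215 279 286 hx -0.0034..0.0019 hy 0.0017 z 0.2168
218 279 286 hx -0.0033..0.0018 hy 0.0018 z 0.2241
221 279 286 hx -0.0032..0.0017 hy 0.0018 z 0.2305
224 279 286 hx -0.0031..0.0017 hy 0.0022 z 0.2377
```

Scaled: 0.031 m is 0.62, 0.03 m is 0.6, 0.15 rad / 1.5708 = 0.0955.

```bash
python3 -m inch '{"plan": [[0,0.18,0.6,0,0],[0,0.18,0.6,0,0],[0,0.18,0.6,0,0],[0,0.18,0.6,0,0],[0,0.18,0.62,0,0],[0,0.16,0.62,0,0],[0,0,0,0,0.0955],[0,0,0,0,0.0955],[0,0,0,0,0.0955],[0,0,0,0,0.0955],[0,0,0,0,0.0955],[0,0,0,0,0.0955],[0,0,0,0,0.0891],[0,0,0,0,0],[0,0,0,0,0]]}'
python3 - <<'E'
from plant import sensors, read_camera
from h import *
s=sensors.read_state(); print(s["tool_pos"],s["orientation"],s["q"],s["force"],s["wrist_torque"])
c=read_camera("wrist"); np.savez("wrist3.npz",**c); cv2.imwrite("pics/w3.png",cv2.cvtColor(c["image"],cv2.COLOR_RGB2BGR))
E
```

```text
t: 7.85
tool_pos: [0.4263, 0.1994, 0.2922]
orientation: [-1.652, -2.67, 0.003]
force: [-0.8, -0.1, -1.2]
opening: 0.0123
gripper_force: 50.0
[0.42629255 0.19937258 0.29222086] [-1.65249721e+00 -2.67016380e+00  2.63331515e-03] [ 3.28416931e-01 -2.40190927e-01  1.73772397e+00  5.08168895e-05
  1.64627270e+00 -1.34010462e-01] [-0.75444214 -0.11212692 -1.16100735] [-0.04261562 -0.13718306 -0.01610166]
```

View pics/w3.png

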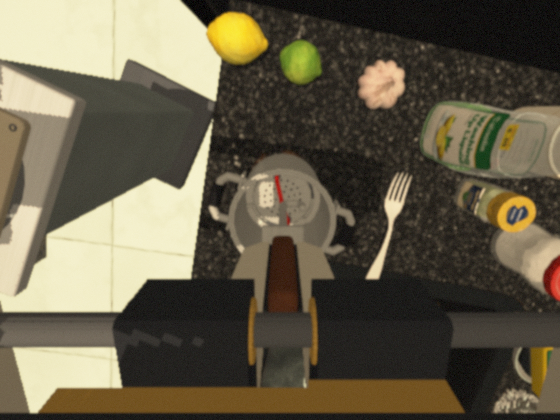

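Pot mouth at about (282,205) px, with the red bow upright at (281,190) and the rod in front of it. I'll lower the hook beside the near leg.

```bash
python3 -m inch '{"plan": [[0,0,0.06,0.4,0],[0,0,0,0.5,0],[0,0,0,0.5,0],[0,0,0,0.3,0],[0,0,0,0,0],[0,0,0,0,0]]}'
python3 -m inch '{"plan": [[0,0,0,0.2,0],[0,0,0,0.2,0],[0,0,0,0.14,0],[0,0,0,0,0],[0,0,0,0,0]]}'
```

```text
t: 8.5
tool_pos: [0.4297, 0.2007, 0.2091]
orientation: [1.658, 2.668, 0.0]
force: [-0.0, 0.3, -1.5]
opening: 0.012
gripper_force: 50.0
t: 9.0
tool_pos: [0.4295, 0.2006, 0.1814]
orientation: [-1.659, -2.667, 0.001]
force: [-0.0, -0.6, -1.9]
opening: 0.0117
gripper_force: 50.0
```

Run:
```python
from plant import sensors, read_camera
from h import *
s=sensors.read_state(); print(s["tool_pos"],s["orientation"],s["force"],s["wrist_torque"])
for n in("wrist","top"):
    c=read_camera(n); np.savez(n+"4.npz",**c);C=cloud(c); im=c["image"].astype(int)
    red=(im[...,0]>1.7*im[...,1])&(im[...,0]>90)&near(C,(.437,.1725),.046,.04,.11)
    v,u=np.nonzero(red); p=C[red]
    if len(p)<8: print(n,len(p)); continue
    d=p[:,:2]-p[:,:2].mean(0); w,V=np.linalg.eigh(d.T@d); e=V[:,1]*np.sign(V[1,1]); pr=(p[:,:2]-[.4372,.1725])@e
    print(n,len(p),"yaw",np.degrees(np.arctan2(e[1],e[0])),"along",pr.min(),pr.max(),"off",np.median((p[:,:2]-[.4372,.1725])@[-e[1],e[0]]),p[:,2].min(),p[:,2].max())
c=load("wrist4"); a=cv2.resize(cv2.cvtColor(c["image"][150:290,210:350],cv2.COLOR_RGB2BGR),(560,560),interpolation=cv2.INTER_CUBIC); cv2.imwrite("pics/w4.png",a)
```

```text
[0.42945661 0.20060957 0.1814404 ] [-1.65888703e+00 -2.66749956e+00  6.78290467e-04] [-0.03594025 -0.62218817 -1.85595747] [-0.00244798 -0.1582901  -0.02401275]
wrist 93 yaw 130.45479099602616 along 0.014608118783095094 0.026203940200190127 off -0.0009288040600677394 0.06848850196959072 0.07662801188603666
top 13 yaw 129.3021092671374 along -0.025434388372048762 0.014654430280386807 off -0.0006272840551212215 0.06760697312447794 0.08662016572865473
```

View pics/w4.png

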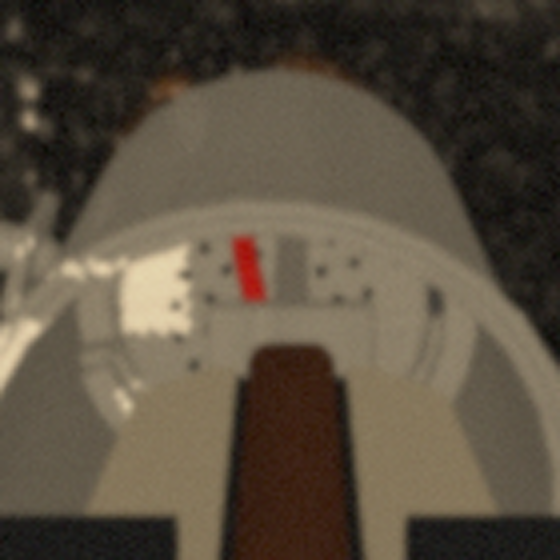

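The leg (red, 248,265) is just left of the rod (290,268), so it is on the rod's back side as intended. First part of the arc: about 30° of travel, of which about 15° is pushing.

Scaled: -0.001 m is -0.02, 0.0002 m is 0.004, -0.035 rad / 1.5708 = -0.0223.

```bash
python3 -m inch '{"plan": [[0,0.004,-0.02,0,-0.0223],[0,0.004,-0.02,0,-0.0223],[0,0.004,-0.02,0,-0.0223],[0,0.002,-0.02,0,-0.0223],[0,0.004,-0.02,0,-0.0223],[0,0.004,-0.02,0,-0.0223],[0,0.002,-0.02,0,-0.0223],[0,0.004,-0.02,0,-0.0223],[0,0.004,-0.02,0,-0.0223],[0,0.002,-0.02,0,-0.0223]]}'
python3 -m inch '{"plan": [[0,0.004,-0.02,0,-0.0223],[0,0.004,-0.02,0,-0.0223],[0,0.004,-0.02,0,-0.0223],[0,0.002,-0.02,0,-0.0223]]}'
```

```text
t: 10.1
tool_pos: [0.4211, 0.1967, 0.1824]
orientation: [1.167, 2.916, 0.002]
force: [0.3, 1.5, -1.5]
opening: 0.012
gripper_force: 50.0
t: 10.5
tool_pos: [0.418, 0.1942, 0.1824]
orientation: [0.96, 2.99, 0.002]
force: [0.6, 1.4, -2.2]
opening: 0.0121
gripper_force: 50.0
```

```bash
cat > look.py <<'E'
from plant import sensors, read_camera
from h import *
import sys
s=sensors.read_state(); T=s["tool_pos"]; o=s["orientation"]; a=np.arctan2(o[1],o[0])*2-np.pi/2-0
b=cv2.Rodrigues(np.array(o))[0][:,1]; yaw=np.degrees(np.arctan2(b[1],b[0]))
r=np.array(T[:2])-[.4372,.1725]
print("t",round(s["t"],2),"T",np.round(T,4),"yaw",yaw.round(1),"pot r",np.hypot(*r).round(4),"ang",np.degrees(np.arctan2(r[1],r[0])).round(1),"F",np.round(s["force"],1),"M",np.round(s["wrist_torque"],2),"Ftool y",(np.array(s["force"])@b).round(2))
for n in sys.argv[1:]:
    c=read_camera(n); np.savez(n+"9.npz",**c);C=cloud(c); im=c["image"].astype(int)
    red=(im[...,0]>1.7*im[...,1])&(im[...,0]>90)&near(C,(.437,.1725),.046,.04,.11)
    p=C[red]
    if len(p)<8: print(n,len(p)); continue
    d=p[:,:2]-p[:,:2].mean(0); w,V=np.linalg.eigh(d.T@d); e=V[:,1]*np.sign(V[1,1]); pr=(p[:,:2]-[.4372,.1725])@e
    print(n,len(p),"bow yaw",np.degrees(np.arctan2(e[1],e[0])).round(1),"along",pr.min().round(4),pr.max().round(4),"off",np.median((p[:,:2]-[.4372,.1725])@[-e[1],e[0]]).round(4))
E
python3 look.py wrist top
```

```text
t 10.5 T [0.418  0.1942 0.1824] yaw 54.4 pot r 0.0289 ang 131.5 F [ 0.6  1.4 -2.2] M [ 0.4  -0.42  0.04] Ftool y 1.46
wrist 95 bow yaw 138.7 along 0.0074 0.0261 off 0.002
top 13 bow yaw 142.6 along -0.0254 0.0269 off 0.0008
```

Scaled: -0.001 m is -0.02, 0.0002 m is 0.004, -0.035 rad / 1.5708 = -0.0223.

```bash
python3 -m inch '{"plan": [[0,0.004,-0.02,0,-0.0223],[0,0.004,-0.02,0,-0.0223],[0,0.002,-0.02,0,-0.0223],[0,0.004,-0.02,0,-0.0223]]}' >/dev/null; python3 look.py top; python3 -m inch '{"plan": [[0,0.004,-0.02,0,-0.0223],[0,0.004,-0.02,0,-0.0223]]}' >/dev/null; python3 look.py
```

```text
t 11.0 T [0.4152 0.1912 0.1823] yaw 62.4 pot r 0.0289 ang 139.7 F [-0.2  2.9 -1.5] M [ 0.45 -0.41 -0.01] Ftool y 2.49
top 12 bow yaw 149.8 along -0.0242 0.0254 off 0.0003
t 11.25 T [0.4139 0.1895 0.1822] yaw 66.3 pot r 0.0289 ang 143.9 F [ 1.7  1.7 -0.8] M [ 0.54 -0.44  0.03] Ftool y 2.21
```

Scaled: -0.001 m is -0.02, 0.0002 m is 0.004, -0.035 rad / 1.5708 = -0.0223.

```bash
python3 -m inch '{"plan": [[0,0.004,-0.02,0,-0.0223],[0,0.002,-0.02,0,-0.0223]]}' >/dev/null; python3 look.py; python3 -m inch '{"plan": [[0,0.004,-0.02,0,-0.0223]]}' >/dev/null; python3 look.py
```

```text
t 11.45 T [0.4128 0.1878 0.1822] yaw 70.3 pot r 0.0288 ang 147.9 F [ 0.8  2.2 -0.1] M [ 0.55 -0.35  0.03] Ftool y 2.33
t 11.55 T [0.4123 0.1869 0.1822] yaw 72.4 pot r 0.0288 ang 150.0 F [ 0.7  1.9 -1.5] M [ 0.5  -0.42  0.04] Ftool y 2.04
```

Scaled: -0.001 m is -0.02, 0.0002 m is 0.004, -0.035 rad / 1.5708 = -0.0223.

```bash
python3 -m inch '{"plan": [[0,0.004,-0.02,0,-0.0223],[0,0.002,-0.02,0,-0.0223]]}' >/dev/null; python3 look.py;  python3 -m inch '{"plan": [[0,0.004,-0.02,0,-0.0223],[0,0,0,0,0]]}' >/dev/null; python3 look.py
```

```text
t 11.75 T [0.4113 0.1851 0.1821] yaw 76.4 pot r 0.0288 ang 154.1 F [ 1.3  2.6 -0.1] M [ 0.57 -0.38 -0.01] Ftool y 2.82
t 11.95 T [0.4108 0.184  0.1821] yaw 78.3 pot r 0.0288 ang 156.4 F [ 1.5  0.3 -1.4] M [ 0.57 -0.26  0.01] Ftool y 0.61
```

Scaled: -0.001 m is -0.02, 0.0002 m is 0.004, -0.035 rad / 1.5708 = -0.0223.

```bash
python3 -m inch '{"plan": [[0,0.004,-0.02,0,-0.0223],[0,0.004,-0.02,0,-0.0223]]}' >/dev/null; python3 look.py
```

```text
t 12.15 T [0.41   0.1822 0.1819] yaw 82.3 pot r 0.0289 ang 160.4 F [ 0.5  2.8 -1.1] M [ 0.7  -0.46 -0.  ] Ftool y 2.84
```

Scaled: -0.001 m is -0.02, 0.0002 m is 0.004, -0.035 rad / 1.5708 = -0.0223.

```bash
python3 -m inch '{"plan": [[0,0.004,-0.02,0,-0.0223]]}' >/dev/null; python3 look.py top
```

```text
t 12.25 T [0.4098 0.1815 0.182 ] yaw 84.4 pot r 0.0289 ang 161.8 F [ 1.1  4.6 -0.9] M [ 1.4  -0.43  0.  ] Ftool y 4.71
top 10 bow yaw 172.0 along -0.0243 -0.0017 off -0.0002
```

Scaled: -0.001 m is -0.02, 0.0002 m is 0.004, -0.035 rad / 1.5708 = -0.0223.

```bash
python3 -m inch '{"plan": [[0,0.004,-0.02,0,-0.0223]]}' >/dev/null; python3 look.py
```

```text
t 12.4 T [0.4096 0.1811 0.1822] yaw 86.3 pot r 0.0289 ang 162.8 F [ 1.4  6.6 -0.7] M [ 1.99 -0.39  0.  ] Ftool y 6.68
```

The stop is felt: force rose from about 2 N to 6.7 N with the bow at about 172°. Back off, raise, turn to square with the bow, and look again.

Scaled: -0.03 m is -0.6, -0.015 m is -0.3, 0.066 rad / 1.5708 = 0.042.

```bash
python3 -m inch '{"plan": [[0,0,0.04,0,0],[0,0,0.06,0,0],[0,0,0,-0.3,0],[0,0,0,-0.6,0],[0,0,0,0,0.042],[0,0,0,0,0],[0,0,0,0,0]]}' >/dev/null; python3 look.py wrist top scene
```

```text
t 13.1 T [0.4093 0.1848 0.2268] yaw 82.7 pot r 0.0305 ang 156.2 F [-0.7  0.1 -1.9] M [ 0.02 -0.15 -0.02] Ftool y -0.01
wrist 152 bow yaw 171.6 along -0.0069 0.0275 off 0.0006
top 12 bow yaw 174.4 along -0.0178 0.0045 off 0.0001
scene 0
```

Scaled: -0.0085 m is -0.17, -0.0073 m is -0.146.

```bash
python3 -m inch '{"plan": [[0,-0.146,-0.17,0,0],[0,-0.146,-0.17,0,0],[0,-0.146,-0.17,0,0],[0,-0.146,-0.17,0,0],[0,0,0,0,0],[0,0,0,0,0]]}' >/dev/null; python3 look.py; python3 -m inch '{"plan": [[0,0,0,0.2,0],[0,0,0,0.3,0],[0,0,0,0.3,0],[0,0,0,0.14,0],[0,0,0,0,0],[0,0,0,0,0]]}' >/dev/null; python3 look.py wrist
python3 - <<'E'
from h import *
c=load("wrist9"); a=cv2.resize(cv2.cvtColor(c["image"][100:240,210:350],cv2.COLOR_RGB2BGR),(560,560),interpolation=cv2.INTER_CUBIC); cv2.imwrite("pics/w9.png",a)
E
```

```text
t 13.85 T [0.4342 0.1471 0.2266] yaw 82.5 pot r 0.0256 ang -96.7 F [ 0.7  1.1 -1. ] M [ 0.05 -0.14 -0.02] Ftool y 1.22
t 14.45 T [0.4339 0.1475 0.1795] yaw 82.6 pot r 0.0252 ang -97.5 F [ 0.7  0.1 -1.3] M [ 0.07 -0.16  0.  ] Ftool y 0.15
wrist 469 bow yaw 171.7 along -0.0283 0.0311 off 0.0007
```

View pics/w9.png

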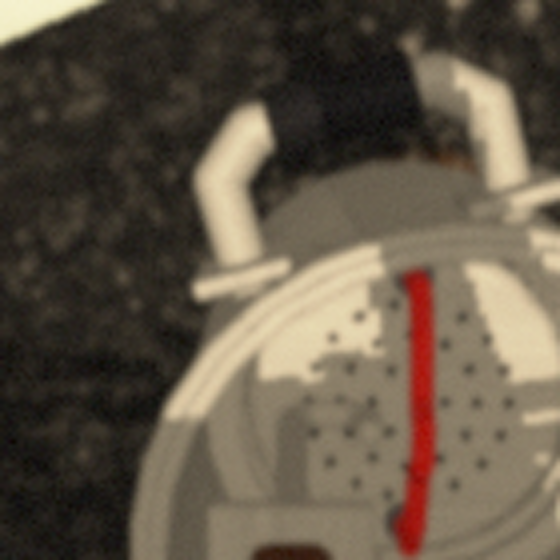

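The bow runs from (418,275) to (408,545) in the crop, square to the hook. I'll shift 2 mm along it, then slide the hook under.

The manual's scale: shifts go in shares of 50 mm and turns go in shares of pi/2 rad. Converting my numbers, 0.005 m is 0.1, 0.002 m is 0.04.

```bash
python3 -m inch '{"plan": [[0,0.04,0.08,0,0],[0,0,0.08,0,0],[0,0,0.1,0,0],[0,0,0.08,0,0],[0,0,0,0,0],[0,0,0,0,0]]}' >/dev/null; python3 look.py top; python3 -m inch '{"plan": [[0,0,0,-0.1,0],[0,0,0,-0.1,0],[0,0,0,-0.1,0],[0,0,0,-0.04,0],[0,0,0,0,0]]}' >/dev/null; python3 look.py
```

```text
t 15.1 T [0.4342 0.1647 0.1796] yaw 82.6 pot r 0.0083 ang -110.9 F [-0.8 -0.6 -2.5] M [ 0.06 -0.13 -0.01] Ftool y -0.73
top 0
t 15.65 T [0.4346 0.1646 0.1973] yaw 82.6 pot r 0.0083 ang -108.0 F [-0.  -0.2 -1.3] M [ 0.02 -0.09  0.  ] Ftool y -0.25
```

Scaled: -0.001 m is -0.02.

```bash
python3 -m inch '{"plan": [[0,0,0,-0.02,0],[0,0,0,-0.02,0],[0,0,0,-0.02,0],[0,0,0,0,0]]}' >/dev/null; python3 look.py;python3 -m inch '{"plan": [[0,0,0,-0.02,0],[0,0,0,-0.02,0],[0,0,0,0,0]]}' >/dev/null; python3 look.py wrist
```

```text
t 16.05 T [0.4344 0.1646 0.1996] yaw 82.6 pot r 0.0084 ang -109.7 F [ 0.2  0.2 -2.4] M [ 0.06 -0.5  -0.03] Ftool y 0.24
t 16.35 T [0.4339 0.1645 0.2013] yaw 82.6 pot r 0.0086 ang -112.5 F [-0.1 -0.2 -5. ] M [ 0.01 -0.15  0.01] Ftool y -0.2
wrist 357 bow yaw 170.3 along -0.0202 0.0318 off 0.0008
```

Scaled: -0.001 m is -0.02.

```bash
python3 -m inch '{"plan": [[0,0,0,-0.02,0],[0,0,0,-0.02,0],[0,0,0,0,0]]}' >/dev/null; python3 look.py;python3 -m inch '{"plan": [[0,0,0,-0.02,0],[0,0,0,-0.02,0],[0,0,0,0,0]]}' >/dev/null; python3 look.py; python3 -m inch '{"plan": [[0,0,0,-0.02,0],[0,0,0,-0.02,0],[0,0,0,-0.02,0],[0,0,0,0,0]]}' >/dev/null; python3 look.py
```

```text
t 16.7 T [0.4343 0.1646 0.2038] yaw 82.6 pot r 0.0084 ang -110.2 F [-0.5  0.7 -4.5] M [-0.04 -0.13 -0.04] Ftool y 0.59
t 17.0 T [0.4343 0.1646 0.2058] yaw 82.6 pot r 0.0084 ang -110.1 F [-0.6 -0.4 -6.3] M [-0.04 -0.17  0.  ] Ftool y -0.46
t 17.4 T [0.4344 0.1646 0.2089] yaw 82.6 pot r 0.0084 ang -109.6 F [-0.7 -0.3 -5.5] M [ 0.05 -0.13 -0.02] Ftool y -0.42
```

Scaled: -0.002 m is -0.04.

```bash
python3 -m inch '{"plan": [[0,0,0,-0.04,0],[0,0,0,-0.04,0],[0,0,0,-0.04,0],[0,0,0,0,0]]}' >/dev/null; python3 look.py;python3 -m inch '{"plan": [[0,0,0,-0.06,0],[0,0,0,-0.08,0],[0,0,0,-0.1,0],[0,0,0,-0.1,0],[0,0,0,0,0]]}' >/dev/null; python3 look.py wrist
```

```text
t 17.8 T [0.4345 0.1647 0.2151] yaw 82.6 pot r 0.0083 ang -109.2 F [ 0.6  0.4 -5.5] M [-0.05 -0.24  0.01] Ftool y 0.44
t 18.3 T [0.4348 0.1647 0.2329] yaw 82.6 pot r 0.0081 ang -106.9 F [-0.1  0.4 -6. ] M [ 0.02 -0.2   0.01] Ftool y 0.43
wrist 225 bow yaw 170.5 along -0.0266 0.0315 off 0.0006
```

Scaled: -0.012 m is -0.24, -0.01 m is -0.2.

```bash
python3 -m inch '{"plan": [[0,0,0,-0.12,0],[0,0,0,-0.2,0],[0,0,0,-0.24,0],[0,0,0,-0.24,0],[0,0,0,-0.24,0],[0,0,0,-0.24,0],[0,0,0,-0.24,0],[0,0,0,-0.24,0],[0,0,0,-0.24,0],[0,0,0,-0.2,0],[0,0,0,-0.12,0],[0,0,0,0,0],[0,0,0,0,0]]}' >/dev/null; python3 look.py
python3 - <<'E'
from h import *
from plant import read_camera
c=load("top1");C=cloud(c)
for n,px in(("mill",(394,175)),("jar",(411,154))):
    w=C[px[1],px[0]]; m=near(C,w[:2],.035,.03,.13); p=C[m]; print(n,w,p.mean(0),p.min(0),p.max(0))
c=read_camera("scene"); cv2.imwrite("pics/s5.png",cv2.resize(cv2.cvtColor(c["image"][80:380,130:430],cv2.COLOR_RGB2BGR),(600,600)))
E
```

```text
t 19.65 T [0.4342 0.1646 0.3473] yaw 82.6 pot r 0.0085 ang -110.8 F [ 0.8 -0.6 -5.3] M [ 0.03 -0.18  0.03] Ftool y -0.54
mill [ 0.54022412 -0.39047085  0.08100094] [ 0.54703847 -0.39401856  0.06726465] [ 0.53075934 -0.41719791  0.03006151] [ 0.56866696 -0.3780983   0.09161198]
jar [ 0.59430662 -0.43494174  0.10789563] [ 0.59336806 -0.43243031  0.08777737] [ 0.57566643 -0.45966298  0.03015782] [ 0.61968414 -0.41486605  0.11236629]
```

View pics/s5.png

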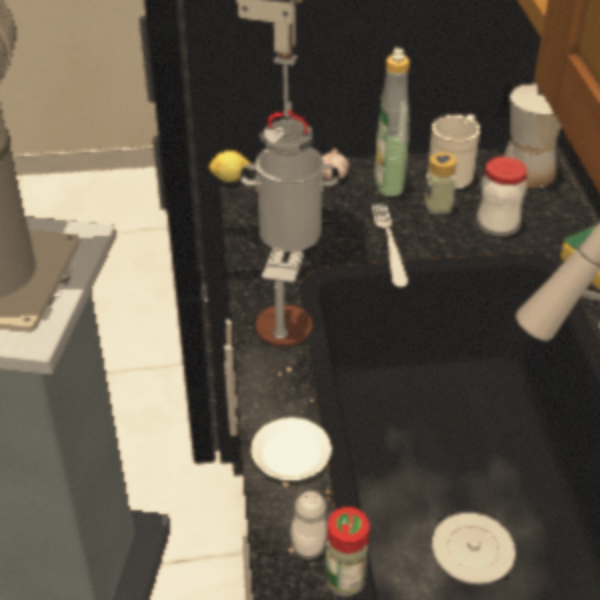

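The infuser hangs clear above the pot at (288,130) px. Carry it over the saucer with a ramped motion.

Scaled: -0.0288 m is -0.576, -0.0231 m is -0.462.

```bash
python3 -m inch '{"plan": [[0,-0.036,-0.116,0,0],[0,-0.07,-0.23,0,0],[0,-0.106,-0.346,0,0],[0,-0.142,-0.462,0,0],[0,-0.176,-0.576,0,0],[0,-0.176,-0.576,0,0],[0,-0.176,-0.576,0,0],[0,-0.176,-0.576,0,0],[0,-0.176,-0.576,0,0],[0,-0.176,-0.576,0,0],[0,-0.176,-0.576,0,0],[0,-0.176,-0.576,0,0],[0,-0.176,-0.576,0,0],[0,-0.176,-0.576,0,0],[0,-0.176,-0.576,0,0],[0,-0.142,-0.462,0,0],[0,-0.106,-0.346,0,0],[0,-0.07,-0.23,0,0],[0,-0.036,-0.116,0,0],[0,0,0,0,0]]}' >/dev/null;python3 -m inch '{"plan": [[0,0,0,0.4,0],[0,0,0,0.4,0],[0,0,0,0.4,0],[0,0,0,0.4,0],[0,0,0,0.2,0],[0,0,0,0,0],[0,0,0,0,0],[0,0,0,0,0],[0,0,0,0,0],[0,0,0,0,0]]}'>/dev/null; python3 look.py
cat > m.py <<'E'
from h import *
from plant import read_camera
for n in("wrist","top","scene"):
    c=read_camera(n);np.savez(n+"6.npz",**c);C=cloud(c); im=c["image"].astype(int)
    red=(im[...,0]>1.7*im[...,1])&(im[...,0]>90)&near(C,(.511,-.273),.06,.05,.2); p=C[red]
    if len(p)>5:
        d=p[:,:2]-p[:,:2].mean(0); w,V=np.linalg.eigh(d.T@d); e=V[:,1]*np.sign(V[1,1]); pr=d@e
        print(n,"bow",len(p),"yaw",np.degrees(np.arctan2(e[1],e[0])).round(1),"mid",(p[:,:2].mean(0)+e*(pr.max()+pr.min())/2).round(4),"ext",np.ptp(pr),"zmax",p[:,2].max().round(4))
    sc=near(C,(.511,-.273),.06,.003,.02)&(im.min(-1)>110); v,u=np.nonzero(sc)
    q=np.array([ray(c,a,b,.013)[:2]*1000 for a,b in zip(u,v)],np.float32)
    if len(q)>20: print("  saucer",len(q),cv2.minEnclosingCircle(q))
c=load("wrist6"); cv2.imwrite("pics/w6.png",cv2.cvtColor(c["image"],cv2.COLOR_RGB2BGR))
E
python3 m.py
```

```text
t 22.7 T [ 0.5102 -0.2812  0.2585] yaw 82.6 pot r 0.4596 ang -80.9 F [ 0.4 -0.7 -5.4] M [-0.03 -0.13 -0.01] Ftool y -0.68
wrist bow 348 yaw 171.3 mid [ 0.5098 -0.2743] ext 0.05739457882849963 zmax 0.1442
  saucer 1568 ((510.5587463378906, -273.13525390625), 49.502479553222656)
top bow 22 yaw 170.4 mid [ 0.5266 -0.2754] ext 0.03725614019005885 zmax 0.1429
scene bow 64 yaw 173.6 mid [ 0.5132 -0.2727] ext 0.058580118975509146 zmax 0.1392
  saucer 411 ((512.3969116210938, -274.49566650390625), 49.70784378051758)
```

View pics/w6.png

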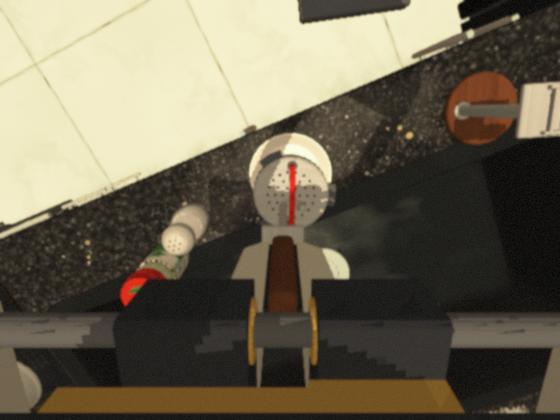

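The infuser hangs over the saucer, with the bow at (292,195) px and the saucer around (290,170). It is centred to within about 1 mm. Lowering.

Scaled: 0.015 m is 0.3, 0.002 m is 0.04.

```bash
python3 -m inch '{"plan": [[0,0,0,0.2,0],[0,0,0,0.3,0],[0,0,0,0.3,0],[0,0,0,0.3,0],[0,0,0,0.2,0],[0,0,0,0.1,0],[0,0,0,0.04,0],[0,0,0,0,0],[0,0,0,0,0]]}'>/dev/null; python3 look.py; python3 -m inch '{"plan": [[0,0,0,0.02,0],[0,0,0,0.02,0],[0,0,0,0.02,0],[0,0,0,0.02,0],[0,0,0,0.02,0],[0,0,0,0,0]]}'>/dev/null; python3 look.py
```

```text
t 23.75 T [ 0.5103 -0.2813  0.1865] yaw 82.6 pot r 0.4596 ang -80.8 F [-1.6  0.9 -5.4] M [ 0.02 -0.17 -0.02] Ftool y 0.66
t 24.35 T [ 0.5101 -0.2812  0.1811] yaw 82.6 pot r 0.4595 ang -80.9 F [ 0.9  0.5 -1.5] M [ 0.01 -0.1  -0.02] Ftool y 0.6
```

Scaled: 0.006 m is 0.12, 0.005 m is 0.1.

```bash
python3 -m inch '{"plan": [[0,0,0,0.1,0],[0,0,0,0.1,0],[0,0,0,0.12,0],[0,0,0,0.09,0],[0,0,0,0,0],[0,0,0,0,0]]}'>/dev/null; python3 look.py; python3 -m inch '{"plan": [[0,0,-0.08,0,0],[0,0,-0.08,0,0],[0,0,-0.08,0,0],[0,0,0,0,0]]}'>/dev/null; python3 look.py
```

```text
t 24.95 T [ 0.5097 -0.2809  0.1599] yaw 82.6 pot r 0.4592 ang -80.9 F [-0.1 -0.4 -1.4] M [ 0.07 -0.19 -0.04] Ftool y -0.43
t 25.35 T [ 0.5082 -0.2937  0.1603] yaw 82.6 pot r 0.4716 ang -81.3 F [-0.6  0.4 -2. ] M [ 0.04 -0.14 -0.02] Ftool y 0.32
```

Scaled: -0.04 m is -0.8, -0.03 m is -0.6.

```bash
python3 -m inch '{"plan": [[0,0,-0.1,0,0],[0,0,-0.12,0,0],[0,0,-0.12,0,0],[0,0,0,-0.2,0],[0,0,0,-0.6,0],[0,0,0,-0.8,0],[0,0,0,-0.8,0],[0,0,0,-0.4,0],[0,0,0,0,0],[0,0,0,0,0]]}'>/dev/null; python3 look.py; python3 m.py
```

```text
t 26.35 T [ 0.5062 -0.3098  0.3001] yaw 82.6 pot r 0.4872 ang -81.9 F [-0.3 -0.5 -1.8] M [ 0.01 -0.16  0.01] Ftool y -0.52
wrist bow 168 yaw 171.2 mid [ 0.5109 -0.2745] ext 0.05296172740553791 zmax 0.0673
  saucer 1532 ((511.2359313964844, -272.5375061035156), 49.62767028808594)
  saucer 74 ((530.6956176757812, -241.73196411132812), 35.474754333496094)
scene bow 34 yaw 171.9 mid [ 0.5132 -0.2758] ext 0.045350336170111 zmax 0.0681
  saucer 222 ((512.5240478515625, -273.8197937011719), 50.40142059326172)
```

View pics/w6.png

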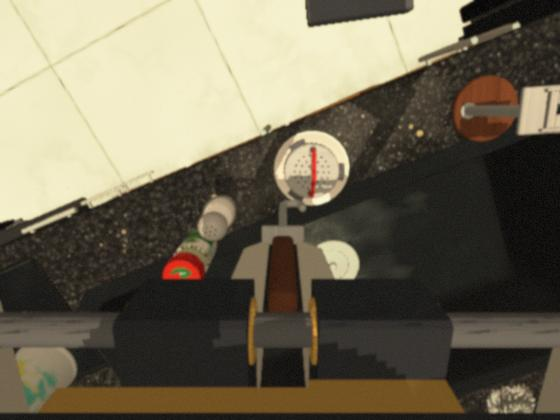

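Infuser upright and centred on the saucer at (312,168) px, hook free. Now I'll carry the hook back in front of the stand and re-measure its foot.

Scaled: 0.0316 m is 0.632, 0.016 m is 0.32, -0.056 rad / 1.5708 = -0.0357.

```bash
python3 -m inch '{"plan": [[0,0.08,0.32,0,0],[0,0.16,0.632,0,0],[0,0.16,0.632,0,0],[0,0.16,0.632,0,0],[0,0.16,0.632,0,0],[0,0.16,0.632,0,0],[0,0.16,0.632,0,0],[0,0.16,0.632,0,0],[0,0.16,0.632,0,0],[0,0.16,0.632,0,0],[0,0.092,0.314,0,0],[0,0,0,0,-0.0357],[0,0,0,0,0],[0,0,0,0,0]]}'>/dev/null; python3 look.py wrist
python3 - <<'E'
from h import *
from plant import sensors
s=sensors.read_state();T=np.array(s["tool_pos"]);R=cv2.Rodrigues(np.array(s["orientation"]))[0];X,Y=R[:,0],R[:,1]
c=load("wrist9");C=cloud(c);m=np.zeros(C.shape[:2],bool); m[196:230,270:312]=True
m&=(C[...,2]>.14)&(C[...,2]<.26)&(C[...,0]<.52)
v,u=np.nonzero(m); p=C[m]
for k in range(200,230,6):
    i=v==k
    if i.any(): print(k,u[i].min(),u[i].max(),"hx %.4f..%.4f"%(((p[i]-T)@Y).min(),((p[i]-T)@Y).max()),"hy %.4f"%np.median((p[i]-T)@X),"z",np.round(np.median(p[i][:,2]),4))
im=c["image"].astype(int)
m=near(C,(.465,-.045),.06,.11,.135)&(im[...,0]<1.4*im[...,1]); print(cv2.minAreaRect((C[m][:,:2]*1000).astype(np.float32)))
E
```

```text
t 27.9 T [0.4662 0.0144 0.2995] yaw 85.8 pot r 0.1607 ang -79.6 F [ 0.7 -0.6 -1.1] M [ 0.05 -0.15 -0.02] Ftool y -0.57
wrist 0
200 289 294 hx 0.0050..0.0093 hy 0.0031 z 0.1767
206 279 305 hx -0.0034..0.0178 hy 0.0011 z 0.1877
212 279 286 hx -0.0032..0.0022 hy 0.0023 z 0.2081
218 279 286 hx -0.0030..0.0021 hy 0.0028 z 0.2242
224 279 286 hx -0.0029..0.0019 hy 0.0027 z 0.2367
((463.57379150390625, -43.749935150146484), (60.926185607910156, 44.32438659667969), 86.34950256347656)
```

Scaled: 0.03 m is 0.6, -0.0008 m is -0.016.

```bash
python3 -m inch '{"plan": [[0,-0.016,0,0.2,0],[0,0,0,0.6,0],[0,0,0,0.6,0],[0,0,0,0.6,0],[0,0,0,0.6,0],[0,0,0,0.2,0],[0,0,0,0,0],[0,0,0,0,0]]}'>/dev/null; python3 look.py
```

```text
t 28.75 T [0.4682 0.0138 0.1612] yaw 85.8 pot r 0.1617 ang -78.9 F [-0.1  0.4 -1.8] M [ 0.02 -0.11 -0.05] Ftool y 0.39
```

```bash
python3 -m inch '{"plan": [[0,0.02,-0.1,0,0],[0,0,-0.12,0,0],[0,0,-0.12,0,0],[0,0,0,0,0],[0,0,0,0,0]]}'>/dev/null; python3 look.py;  python3 -m inch '{"plan": [[0,0,-0.12,0,0],[0,0,-0.12,0,0],[0,0,-0.12,0,0],[0,0,0,0,0]]}'>/dev/null; python3 look.py
```

```text
t 29.25 T [ 0.4655 -0.0032  0.1604] yaw 85.8 pot r 0.1779 ang -80.8 F [ 0.1 -1.  -2.1] M [ 0.06 -0.14 -0.  ] Ftool y -0.95
t 29.65 T [ 0.464  -0.0216  0.1601] yaw 85.8 pot r 0.196 ang -82.1 F [ 0.6  0.7 -1.3] M [ 0.09 -0.15  0.01] Ftool y 0.74
```

Scaled: -0.0062 m is -0.124, -0.006 m is -0.12.

```bash
python3 -m inch '{"plan": [[0,0,-0.12,0,0],[0,0,-0.124,0,0],[0,0,0,0,0],[0,0,0,0,0]]}'>/dev/null; python3 look.py;  python3 -m inch '{"plan": [[0,0,0,0.06,0],[0,0,0,0.06,0],[0,0,0,0.04,0],[0,0,0,0,0]]}'>/dev/null; python3 look.py
```

```text
t 30.05 T [ 0.4632 -0.0332  0.1601] yaw 85.8 pot r 0.2073 ang -82.8 F [ 0.3 -0.  -1.5] M [ 0.08 -0.15 -0.01] Ftool y -0.02
t 30.45 T [ 0.4628 -0.0328  0.1515] yaw 85.8 pot r 0.2069 ang -82.9 F [-0.9  0.9 -1.4] M [ 0.06 -0.15 -0.01] Ftool y 0.82
```

Scaled: 0.001 m is 0.02.

```bash
python3 -m inch '{"plan": [[0,0,0,0.02,0],[0,0,0,0.02,0],[0,0,0,0,0],[0,0,0,0,0]]}'>/dev/null; python3 look.py
```

```text
t 30.85 T [ 0.4632 -0.033   0.1502] yaw 85.8 pot r 0.2071 ang -82.8 F [ 0.5  0.2 -2.4] M [ 0.05 -0.17 -0.06] Ftool y 0.23
```

Scaled: 0.001 m is 0.02.

```bash
python3 -m inch '{"plan": [[0,0,0,0.02,0],[0,0,0,0,0]]}'>/dev/null; python3 look.py; python3 -m inch '{"plan": [[0,0,0,0.02,0],[0,0,0,0,0]]}'>/dev/null; python3 look.py
```

```text
t 31.05 T [ 0.4633 -0.033   0.1493] yaw 85.8 pot r 0.2072 ang -82.8 F [ 1.3 -0.2 -0.8] M [ 0.05 -0.16 -0.  ] Ftool y -0.11
t 31.25 T [ 0.4634 -0.033   0.1492] yaw 85.8 pot r 0.2072 ang -82.7 F [-4.3  1.   8.2] M [ 0.12  0.69 -0.05] Ftool y 0.66
```

The flange is seated. Release and retreat upward.

Scaled: -0.04 m is -0.8, -0.02 m is -0.4.

```bash
python3 -m inch '{"plan": [[0,0,0,-0.01,0],[0.02,0,0,0,0],[0.05,0,0,0,0],[0.05,0,0,0,0],[0.05,0,0,0,0],[0.05,0,0,-0.4,0],[0.05,0,0,-0.8,0],[0.05,0,0,-0.8,0],[0.05,0,0,-0.8,0],[0.05,0,0,-0.8,0],[0.05,0,0,0,0],[0.05,0,0,0,0]]}'
python3 m.py
python3 - <<'E'
from h import *
for n in("wrist6","top6","scene6","wrist1","top1","scene0"):
    c=load(n);C=cloud(c); im=c["image"].astype(int); red=(im[...,0]>1.4*im[...,1])
    p=C[near(C,(.465,-.035),.03,.135,.22)&red]; t=p[p[:,2]>.182]
    print(n,len(p),len(t),"top",t.mean(0).round(4) if len(t) else "","zmax",p[:,2].max().round(4) if len(p) else "")
E
```

```text
t: 32.45
tool_pos: [0.4638, -0.0331, 0.3296]
orientation: [0.114, 3.137, -0.001]
force: [-0.3, 0.1, -0.9]
opening: 0.0498
gripper_force: 0.0
wrist bow 153 yaw 172.1 mid [ 0.5119 -0.2731] ext 0.05446427185081065 zmax 0.0684
  saucer 1087 ((511.6131896972656, -272.760009765625), 50.41598129272461)
top bow 33 yaw 171.6 mid [ 0.5088 -0.2714] ext 0.05149098900628597 zmax 0.0693
  saucer 310 ((510.2483825683594, -272.3417053222656), 51.2858772277832)
scene bow 35 yaw 172.5 mid [ 0.5128 -0.2753] ext 0.04610044309035512 zmax 0.0662
  saucer 251 ((512.4274291992188, -274.0415344238281), 50.253021240234375)
wrist6 334 250 top [ 0.4625 -0.0337  0.1873] zmax 0.1896
top6 13 12 top [ 0.4585 -0.0323  0.1879] zmax 0.1911
scene6 98 16 top [ 0.4651 -0.0372  0.1848] zmax 0.1895
wrist1 227 177 top [ 0.4631 -0.0335  0.1874] zmax 0.1902
top1 17 16 top [ 0.4608 -0.0315  0.1876] zmax 0.1913
scene0 98 18 top [ 0.4659 -0.036   0.1847] zmax 0.1873
```

The hook hangs where it started, within about 1 mm, and the infuser is centred on the saucer to within 1–2 mm. Handing in.

```bash
python3 -c "
from plant import robot; print(robot.close_job())"
```

```text
the job is handed in; nothing more can be done
None
```

The job is handed in at about 33 s: the infuser turned about 41° to its stops and lifted out freely; it now stands centred on the saucer to about 2 mm, with the hook back in its stand, though I viewed 12 pictures against the limit of 10.

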